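Uncover a leaning control housing and press a relay module home

ROBOT

A 6-joint arm with a two-finger parallel gripper is mounted at the origin on the work surface. World frame = base frame: x ahead of the robot, y to its left, z up, the work surface at z = 0. Lengths are in m, angles in rad, forces in N, time in s.
With the tool pointing down it reaches from about 0.3 to 0.875 m from the base axis. Payload 4.2 kg.
Tool frame: the origin (TCP) lies at the very end of the fingers, on their centre line; the grasp point (between the pads) lies 19 mm behind it; z points along the fingers, y is the line along which they close (so a half turn about z gives the same grasp; the last joint's range is limited). The gripper opens to 85 mm and grips with 20 to 120 N. Pads are 22 mm wide; open, the fingers measure 114 mm over their backs; the gripper's body (76 mm by 85 mm) begins 54 mm behind the grasp point. The pads swing forward as they close: fully open they stand 13 mm farther back than shut.
Start: joints at [-1.193, 0.32, 1.565, -0, 1.257, -0.02], TCP at [0.223, -0.53, 0.231] pointing down, gripper open.
Joint ranges: [-3.11, 3.11], [-0.84, 2.01], [0.21, 2.61], [-1.34, 4.49], [0.05, 2.63], [-2.56, 2.56]. Speed limits (rad/s): [2.57, 2.57, 3.14, 3.14, 3.14, 3.14].

INTERFACE

Orientations are given as [roll, pitch, yaw] about the fixed x, y, z axes, in that order (R = Rz(yaw) Ry(pitch) Rx(roll)).
In Python, from cell import bot gives the robot as it stands.
- The arm moves only by the tool drive_tool, never from a script. Its argument "plan" is text: rows parted by semicolons, each of 7 numbers parted by spaces: the shift along the tool's x, y, z as a fraction of full scale, then the turn, a rotation vector about the tool's x, y, z as a fraction of full scale, then the opening, from 0 (shut) to 1 (fully open). A call has exactly 8 rows; each row shifts and turns the commanded pose from where the row before left it, along the tool's axes as they then stand; what a row does not reach is not made up. Full scale, the value 1, is 0.025 m for a shift and 0.12 rad for a turn. A row lasts 1/8 s, in which the tool goes at most 62.5 mm and 10.7 degrees, less where a joint would pass 70% of its speed; a pose out of reach is approached as far as the arm can. A call with a number of a shift or a turn outside -1 to 1 is refused whole. A call with a gripper value outside its range is refused whole. The fingers move at their own pace and stop on an object; the grip force is fixed at half the most. Time passes only in rows, so rows that do not move let the fingers close, or fill a call up. It gives the time, the measured TCP pose, the force, the opening and the grip force at its end, in the units of the state.
- bot.state(): the state, without advancing time (a new reading comes with each control period).
- bot.camera(name): name is "side" or "top" or "wrist"; returns (picture, depth): 480x640x3 uint8, red, green, blue; 480x640 float32, m along the optical axis (not along the pixel's ray), 0 where there is no reading.
- bot.camera_info(name): a dict with "intrinsics" (3x3 intrinsics, pixels), "k1" (the pictures are not rectified: a ray, as slopes to the right and down, at radius r is drawn at 1 + k1 r^2 times it, then the intrinsics apply), "T" (4x4, takes a point from camera to world coordinates); the wrist camera has in their place "mount" (4x4, takes a point from camera to tool coordinates, whose origin is the TCP and whose axes are the flange's). Camera axes: x right, y down, z forward; pixel columns grow to the right and rows downward; lengths in m; the calibration is good to about 2 mm. A picture is of the moment at which its call begins: read the wrist's pose just before it. camera_info takes no time and is no camera call.
- bot.finish_job(): hands the job in; it is judged then, once.
The state is a dict: "clock": time; "joint_pos": joint angles; "joint_vel": joint speeds; "tau": joint torques, N m; "eef_pos": TCP position; "ee_rot": TCP orientation; "contact_force": force on the tool from outside, world axes, zero at the start; "moment": the same for the moment, N m; "width": opening from 0.0 (shut) to 1.0 (fully open); "gripper_force": force on a finger pad.
Only numpy, scipy, OpenCV 4.12 (cv2) and the standard library are available. Lean on these libraries where they do the work, as an engineer would, in place of code of your own. Each camera call takes 0.05 s, during which the arm holds its last target. There are 200 camera calls.

TASK

Take the loose light-grey cover off the green control housing by its yellow fin: its rear edge is tucked under the housing's dark steel lip, so tip the front edge up first, then draw the cover out from under the lip, and set it down gently, right way up, in the middle of the blue mat. Then press the relay module with the orange fin into the empty pocket inside the housing until it is fully home, its shoulders flush with the blue deck. Drop neither part, let go of both, and leave everything else on the bench where it is.

Things in the scene. Friction and masses are not known exactly. Their poses are not given: they have to be found in the camera images.
- housing: Fixed green box on a stand, open face leaning 28 deg towards its front (robot's side). Origin: centre of the rim plane; z = face normal (out), x = up the slope to the rear wall, y across. Outer 160 (x) x 130 (y), walls 5. A dark steel lip on the rear wall overhangs the rim from x=72 to 88: underside 8.5 above the rim, top 12.5. Inside, 22 below the rim, is a blue deck with the pocket.
- pocket (a point): Centre of the pocket's mouth at deck level, at (12, 0, -22) in the housing frame, same axes as the housing. Pocket 48 (x) x 38 (y), 18 deep, flat floor, white border round it.
- cover: Loose light-grey plate 160 (x) x 130 (y) x 5, 150 g, on the housing's rim. Origin on its underside (plate runs x=-81..79), axes as the housing's: z out of the top, x to the rear edge. Yellow fin 10 thick (x) x 44 (y), centred at x=-58, from z=5 to 31. A bar under its front (x=-73.5..-67.5, 10 deep, 116 long) hangs inside the housing's front wall with 1.5 play.
- cover_fin (a point): Grip point on the cover's fin, at (-58, 0, 27) in the cover frame, 4 mm below the fin's top; fingers close along the cover's x.
- cover_rear (a point): Middle of the cover's rear lower edge, (79, 0, 0) in the cover frame. About 7 of the plate lies under the lip, with 3.5 play in height; the front bar stops it sliding out until the front edge is tipped up. Under the lip it tips freely to about 20 deg. On a flat surface it stands on that bar and the rear edge.
- mat: Fixed blue mat 190 (x) x 170 (y) x 3 on the bench, left or right of the housing. Origin: centre of its underside; z up.
- tray: Fixed low black tray 130 (x) x 170 (y), walls 14 high, floor 4 thick, on the other side. It holds the two modules. Origin: centre of its underside.
- module_orange: Loose relay module, 80 g, standing in the tray: white block 44 (x) x 34 (y) x 18 high (lowest 4: 40 x 30), with an orange fin on top 12 thick (x) x 30 long (y), from z=18 to 44. Shoulders: the block's top, z=18. Origin: centre of its underside; z up. Fits the pocket either way round, 2 play on each side, its x along the housing's x.
- module_orange_grip (a point): Grip point on the orange fin, (0, 0, 39) in the module frame; fingers close along the module's x.
- module_green: Another module of the same shape with a green fin, in the tray beside the orange one: leave it.
- bottle: Loose clear bottle, 66 in diameter, 190 high: leave it.
- cup: Loose white mug, 76 in diameter, 85 high: leave it.
- screwdriver: Loose screwdriver with orange handle, lying: leave it.
- screwdriver_b: Loose screwdriver with blue handle, lying: leave it.
- wrench: Loose steel wrench, lying: leave it.
Things that resemble listed ones, but are neither listed nor needed, are in the scene too. What is shaped like the module_orange but pink or red is not meant.

How it is judged:
On the way, in this order (a step that is already met when the one before it is completed fails the run):
1. the cover's front edge is tipped up (over 4 degrees from the rim) while its rear edge is still under the lip (angle between the z axis of cover and the z axis of housing, either way round above 0.07 rad and x of cover_rear in the frame of housing above 0.068 m and z of cover_rear in the frame of housing below 0.012 m).
2. the cover lies right way up on the mat, released (horizontal distance between cover and mat below 0.05 m and height (world z) of cover below 0.02 m and angle between cover's own z axis and vertical below 0.17 rad and contact force between cover and the fingers below 0.1 N and linear speed of cover below 0.02 m/s), for 0.2 s.
At the end, for the whole second after the job is handed in: The cover lies released and at rest on the mat, right way up (within 10 degrees of level), its origin within 50 mm of the mat's centre; the orange module is fully home in the pocket, its shoulders within 2 mm of the deck, upright in the pocket within 4 degrees, released and at rest (all of step 2 and z of module_orange_grip in the frame of housing below 0.001 m and x of module_orange_grip in the frame of pocket between -0.004 and 0.004 m and y of module_orange_grip in the frame of pocket between -0.004 and 0.004 m and angle between the z axis of module_orange and the z axis of housing, either way round below 0.07 rad and linear speed of module_orange below 0.02 m/s and contact force between module_orange and the fingers below 0.1 N); the robot touches nothing.
It fails at once if the cover is dropped (moves faster than 0.6 m/s with no finger on it) (contact force between cover and the fingers below 0.05 N and linear speed of cover above 0.6 m/s).
It fails at once if the orange module is dropped (moves faster than 0.6 m/s with no finger on it) (contact force between module_orange and the fingers below 0.05 N and linear speed of module_orange above 0.6 m/s).
It fails at once if another thing on the bench is moved by more than 30 mm (distance of any of module_green, bottle, cup, screwdriver, screwdriver_b, wrench from where it was at the start of the episode above 0.03 m).
It also fails if it takes over 69 s, if anything falls off the work surface, if the arm or the gripper's body presses on something with over 40 N, if the wrist force passes 120 N, or if a joint passes its speed limit or range.

## Working session

There is one attempt and no reset: what is moved stays moved. The work goes in short steps, Python scripts to look and compute and a tool call to move; the robot and the scene stay as the last step left them, time stands still between calls to the robot, and variables do not carry over. Pictures are saved under pics/ and viewed, at most 14 in all, crops included, and the job is handed in when it is done.

Besides the shell and the picture viewer there is one more tool, called as name(argument=value, ...) on one line, values as JSON. drive_tool: Moves the arm, as the interface text tells. Its arguments: {"type":"object","properties":{"plan":{"type":"string"}},"required":["plan"]}

```bash
ls; mkdir -p pics
cat > h.py <<'E'
import numpy as np, cv2, pickle
from cell import bot
from scipy.spatial.transform import Rotation as R
def grab(n):
    s=bot.state(); p,d=bot.camera(n); ci=bot.camera_info(n)
    if n=='wrist':
        T=np.eye(4);T[:3,:3]=R.from_euler('xyz',s['ee_rot']).as_matrix() if np.size(s['ee_rot'])==3 else 0
        T[:3,3]=s['eef_pos'];T=T@ci['mount']
    else: T=np.array(ci['T'])
    f=dict(p=p,d=d,K=np.array(ci['intrinsics']),k1=ci['k1'],T=T); pickle.dump(f,open(n+'.pkl','wb')); return f
def load(n): return pickle.load(open(n+'.pkl','rb'))
def rays(f,uv):
    uv=np.atleast_2d(np.array(uv,float)); K=f['K']
    q=np.c_[(uv[:,0]-K[0,2])/K[0,0],(uv[:,1]-K[1,2])/K[1,1]]; a=q.copy()
    for _ in range(20): a=q/(1+f['k1']*(a**2).sum(1,keepdims=True))
    return np.c_[a,np.ones(len(a))]
def pts(f,uv,d=None):
    uv=np.atleast_2d(np.array(uv,int)); 
    if d is None: d=f['d'][uv[:,1],uv[:,0]]
    P=rays(f,uv)*np.asarray(d).reshape(-1,1); return P@f['T'][:3,:3].T+f['T'][:3,3]
def cloud(f):
    v,u=np.mgrid[0:480,0:640]; return pts(f,np.c_[u.ravel(),v.ravel()]).reshape(480,640,3)
def proj(f,P):
    P=np.atleast_2d(P);c=(P-f['T'][:3,3])@f['T'][:3,:3]; a=c[:,:2]/c[:,2:]; a=a*(1+f['k1']*(a**2).sum(1,keepdims=True))
    return a*[f['K'][0,0],f['K'][1,1]]+f['K'][:2,2]
def save(n,p): cv2.imwrite('pics/'+n+'.png',cv2.cvtColor(p,cv2.COLOR_RGB2BGR))
E
python3 - <<'E'
from h import *
print(bot.state())
for n in('top','side'):
    f=grab(n); save(n+'0',f['p']); print(n,f['T'].round(3).tolist(),f['K'].tolist(),f['k1'])
E
```

```text
pics
{'clock': 0.0, 'joint_pos': array([-1.19301484e+00,  3.20288918e-01,  1.56566919e+00,  7.92097688e-06,
        1.25740595e+00, -1.99764360e-02]), 'joint_vel': array([-2.69314780e-04,  6.18926126e-04, -7.80899474e-04, -5.49569846e-04,
       -7.52160988e-05, -7.60571793e-04]), 'tau': array([ 7.76824854e-04, -4.15518630e+01, -2.34161621e+01,  9.48259549e-05,
        8.23918555e-03,  2.11628441e-05]), 'eef_pos': array([ 0.22256737, -0.52966181,  0.2304878 ]), 'ee_rot': array([-3.13982176e+00, -4.29132596e-05,  3.97755435e-01]), 'contact_force': array([ 1.28125968,  0.55592791, -0.66973741]), 'moment': array([-0.00109156, -0.04677722, -0.01667947]), 'gripper_force': 0.0, 'width': 0.998053640685379}
top [[-0.024, -0.99, 0.141, 0.417], [-1.0, 0.027, 0.017, -0.016], [-0.02, -0.141, -0.99, 1.142], [0.0, 0.0, 0.0, 1.0]] [[508.5835045998359, 0.0, 325.5378428531685], [0.0, 508.5835045998359, 245.56689663025094], [0.0, 0.0, 1.0]] 0.02603283807750955
side [[0.884, -0.244, 0.399, 0.048], [-0.467, -0.5, 0.729, -0.954], [0.022, -0.831, -0.556, 0.835], [0.0, 0.0, 0.0, 1.0]] [[552.4281645394234, 0.0, 325.42824488351243], [0.0, 552.4281645394234, 245.98595568243917], [0.0, 0.0, 1.0]] -0.0873409712153368
```

View pics/top0.png

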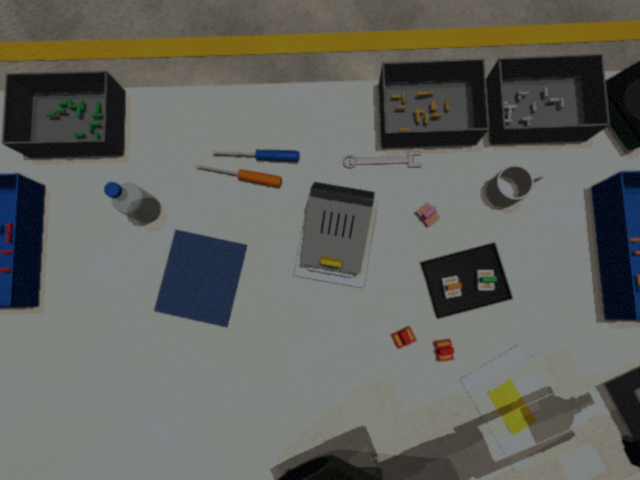

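View pics/side0.png

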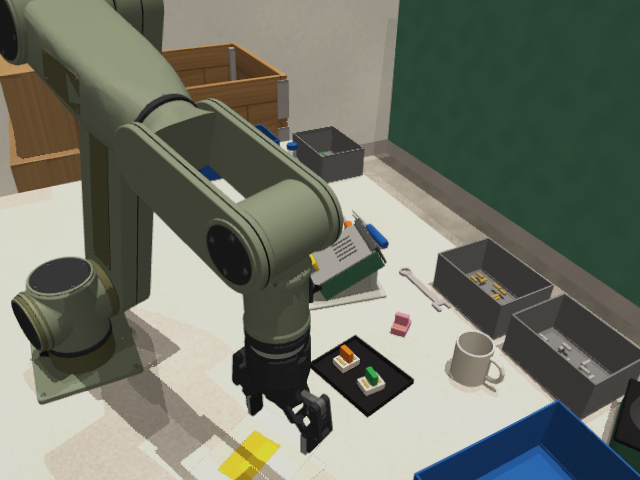

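The top view shows the housing and cover at about (338,232), with the yellow fin at (330,263). The mat is at (201,278) and the tray at (466,280). Module candidates:
- Tray, (452,287): orange fin, standing in the tray as described.
- Tray, (487,280): green fin.
- Bench, (428,213): pink.
- Bench, (403,337) and (444,350): red.

The one at (452,287) fits. I'll confirm it in a crop and measure.

Run:
```python
from h import *
f=load('top'); C=cloud(f); hsv=cv2.cvtColor(f['p'],cv2.COLOR_RGB2HSV)
p=f['p']; a=p[235:365,375:515]; b=p[180:290,290:385]
save('crop1',np.hstack([cv2.resize(a,(400,371)),cv2.resize(b,(320,371))]).clip(0,160)*1.5//1 if 0 else np.clip(np.hstack([cv2.resize(a,(400,371),interpolation=2),cv2.resize(b,(320,371),interpolation=2)]).astype(float)*1.5,0,255).astype(np.uint8))
def reg(name,u0,v0,u1,v1,h0,h1,smin=90,vmin=40):
    m=np.zeros((480,640),bool); s=hsv[v0:v1,u0:u1]; m[v0:v1,u0:u1]=(s[...,0]>=h0)&(s[...,0]<=h1)&(s[...,1]>=smin)&(s[...,2]>=vmin)
    m&=f['d']>0; P=C[m]; v,u=np.nonzero(m)
    print(name,m.sum(),'uv',u.mean().round(1),v.mean().round(1),'med',np.median(P,0).round(4),'min',P.min(0).round(3),'max',P.max(0).round(3))
    r=cv2.minAreaRect((P[:,:2]*1000).astype(np.float32)); print('   rect mm',np.round(r[0],1),np.round(r[1],1),round(r[2],1)); return m
reg('mat',140,220,260,340,100,130)
reg('yfin',310,250,350,275,22,35)
reg('ofin',435,270,470,300,8,20,110)
reg('gfin',475,265,505,295,40,80,90)
# white blocks
s=f['p'].astype(int)
for n,(u0,v0,u1,v1) in dict(ow=(435,268,470,306),gw=(472,262,505,298)).items():
    m=np.zeros((480,640),bool); m[v0:v1,u0:u1]=C[v0:v1,u0:u1,2]>.014
    P=C[m];print(n,m.sum(),cv2.minAreaRect((P[:,:2]*1000).astype(np.float32)), np.percentile(P[:,2],[5,50,95]).round(3))
# cover plane
m=np.zeros((480,640),bool); m[203:255,310:365]=1
P=C[m]; c=np.median(P,0)
for _ in range(8):
    c=P.mean(0); n=np.linalg.svd(P-c,full_matrices=False)[2][2]; n*=np.sign(n[2]); e=(P-c)@n; P=P[abs(e)<.004]
print('plane',c.round(4),n.round(4),'tilt',np.degrees(np.arccos(n[2])),'az',np.degrees(np.arctan2(n[1],n[0])),len(P))
# tray border
m=np.zeros((480,640),bool); m[235:325,410:520]=(s[235:325,410:520].max(2)<60)
P=C[m];print('tray',cv2.minAreaRect((P[:,:2]*1000).astype(np.float32)),np.percentile(P[:,2],[5,50,95]))
```

```text
mat 5999 uv 200.7 277.9 med [0.5133 0.2864 0.0029] min [ 0.407  0.186 -0.006] max [0.622 0.388 0.012]
   rect mm [514.9 286.8] [167.  185.6] 76.4
yfin 190 uv 330.6 261.2 med [ 0.5339 -0.0082  0.0885] min [ 0.523 -0.03   0.058] max [0.547 0.015 0.097]
   rect mm [535.3  -7.9] [43.7 19.1] 76.8
ofin 94 uv 454.0 285.9 med [ 0.4785 -0.2698  0.0471] min [ 0.463 -0.298 -0.   ] max [ 0.495 -0.254  0.053]
   rect mm [ 481.2 -275.4] [30.  44.5] 16.8
gfin 83 uv 489.5 278.8 med [ 0.4917 -0.3454  0.0479] min [ 0.487 -0.375  0.003] max [ 0.497 -0.328  0.054]
   rect mm [ 492.1 -351.8] [10.6 46.9] 0.3
ow 344 ((440.525146484375, -154.86666870117188), (47.70304870605469, 279.1563720703125), 18.63203239440918) [0.019 0.023 0.05 ]
gw 383 ((449.6805419921875, -206.73756408691406), (50.902610778808594, 384.5946960449219), 17.303516387939453) [0.017 0.023 0.05 ]
plane [ 0.5999 -0.0218  0.1006] [-0.7231  0.1083  0.6822] tilt 46.98246679871 az 171.48053101878412 211
tray ((468.84344482421875, -200.85435485839844), (127.64947509765625, 384.5770568847656), 13.303661346435547) [0.00069758 0.00458833 0.0143541 ]
```

View pics/crop1.png

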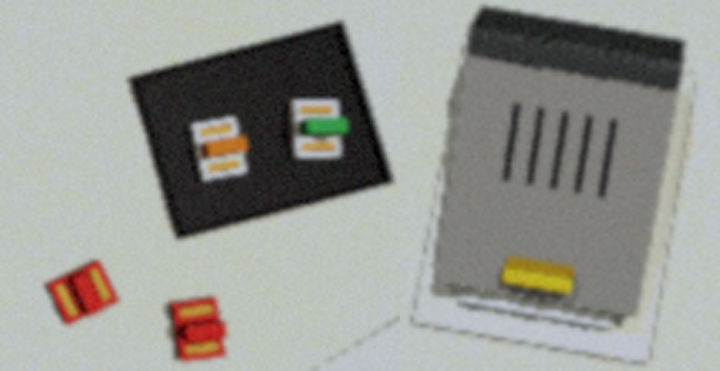

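The crop confirms it: the orange fin stands in the tray beside the green one, and the red ones lie outside the tray. Next I'll refine the housing geometry.

Run:
```python
from h import *
f=load('top'); C=cloud(f)
print('mount',bot.camera_info('wrist')['mount'].round(3).tolist(),bot.camera_info('wrist')['intrinsics'][0].round(0),bot.camera_info('wrist')['k1'])
m=np.zeros((480,640),bool); m[205:252,308:366]=1; m&=(f['d']>0)
P=C[m]; print(len(P),np.percentile(P[:,2],[5,25,50,75,95]).round(3))
rng=np.random.default_rng(0); best=0
for _ in range(500):
    q=P[rng.choice(len(P),3)]; n=np.cross(q[1]-q[0],q[2]-q[0]); l=np.linalg.norm(n)
    if l<1e-6: continue
    k=abs((P-q[0])@(n/l))<.002
    if k.sum()>best: best=k.sum();B=k
Q=P[B];c=Q.mean(0);n=np.linalg.svd(Q-c,full_matrices=False)[2][2];n*=np.sign(n[2])
print('plane',c.round(4),n.round(4),np.degrees(np.arccos(n[2])),np.degrees(np.arctan2(n[1],n[0])),best)
D=abs((C-c)@n)<.003; D&=f['d']>0; D[:195]=0;D[285:]=0;D[:,:290]=0;D[:,385:]=0
z=n; y=np.cross(z,[1,0,0]);y/=np.linalg.norm(y);x=np.cross(y,z)
lab=cv2.connectedComponents(D.astype(np.uint8))[1]; k=np.bincount(lab[lab>0]).argmax(); q=(C[lab==k]-c)@np.c_[x,y]*1000
r=cv2.minAreaRect(q.astype(np.float32));print(r, (c+r[0][0]/1000*x+r[0][1]/1000*y).round(4),x.round(3))
for n_,(u,v) in dict(tl=(0,0)).items(): pass
# fins by depth top
for n_,(u0,v0,u1,v1),h in(('of',(440,275,470,300),.043),('gf',(473,265,505,295),.043),('of_all',(438,270,468,306),.012)):
    s=np.zeros((480,640),bool);s[v0:v1,u0:u1]=1;s&=(f['d']>0)&(C[...,2]>h)
    P=C[s];print(n_,s.sum(),P.mean(0).round(4),cv2.minAreaRect((P[:,:2]*1000).astype(np.float32)))
```

```text
mount [[0.001, -0.947, -0.321, 0.083], [1.0, 0.001, -0.0, 0.001], [0.0, -0.321, 0.947, -0.143], [0.0, 0.0, 0.0, 1.0]] [393.   0. 317.] -0.051548318570792374
2711 [0.078 0.089 0.101 0.113 0.123]
plane [ 0.6004 -0.0214  0.1007] [-0.4703  0.0929  0.8776] 28.64878050861476 168.82275459066292 1925
((-13.770984649658203, 3.766632080078125), (129.939697265625, 154.91357421875), 77.10652160644531) [ 0.5882 -0.0184  0.0939] [0.882 0.05  0.468]
of 83 [ 0.479  -0.2681  0.0477] ((479.0926818847656, -268.84967041015625), (11.947488784790039, 30.39581871032715), 9.011686325073242)
gf 93 [ 0.4925 -0.3438  0.0479] ((492.46832275390625, -343.9918212890625), (32.21137619018555, 11.102727890014648), 87.85990142822266)
of_all 345 [ 0.4785 -0.2671  0.0284] ((479.0335693359375, -268.5194396972656), (43.68890380859375, 34.13179397583008), 9.080790519714355)
```

```bash
cat >> h.py <<'E'
AZ=np.radians(-11.2);TI=np.radians(28)
def frame(az,ti):
    x=np.array([np.cos(ti)*np.cos(az),np.cos(ti)*np.sin(az),np.sin(ti)]); y=np.array([-np.sin(az),np.cos(az),0]); return np.c_[x,y,np.cross(x,y)]
def tool(az,ti): # fingers close along x of the frame, pointing along -z
    F=frame(az,ti); return np.c_[F[:,1],F[:,0],-F[:,2]]
def rows(p,Rt,N,p0=None,R0=None):
    s=bot.state(); p0=s['eef_pos'] if p0 is None else p0; R0=R.from_euler('xyz',s['ee_rot']).as_matrix() if R0 is None else R0
    w=R.from_matrix(R0.T@Rt).as_rotvec()/N; M=sum(R0@R.from_rotvec(i*w).as_matrix() for i in range(N))
    t=np.linalg.solve(M,np.array(p)-p0)
    print(N,'rows: shift',(t/.025).round(3),'turn',(w/.12).round(3),'max',abs(np.r_[t/.025,w/.12]).max().round(2)); return np.array(p),Rt
E
python3 - <<'E'
from h import *
p,r=rows([.44,-.27,.2],tool(np.radians(9),0),16)
n=frame(AZ,TI)[:,2]; print(n)
rows(np.array([.535,-.008,.095])+.1*n,tool(AZ,TI),16,p,r)
E
```

```text
16 rows: shift [0.902 0.134 0.076] turn [-0.001 -0.001 -0.693] max 0.9
[-0.46053055  0.0911875   0.88294759]
16 rows: shift [0.683 0.108 0.058] turn [-0.252 -0.045  0.18 ] max 0.68
```

drive_tool(plan="0.9 0.13 0.08 0 0 -0.69 1;0.9 0.13 0.08 0 0 -0.69 1;0.9 0.13 0.08 0 0 -0.69 1;0.9 0.13 0.08 0 0 -0.69 1;0.9 0.13 0.08 0 0 -0.69 1;0.9 0.13 0.08 0 0 -0.69 1;0.9 0.13 0.08 0 0 -0.69 1;0.9 0.13 0.08 0 0 -0.69 1")

```text
clock: 1.1
eef_pos: [0.376, -0.4369, 0.2147]
ee_rot: [-3.141, -0.0, 1.063]
contact_force: [-0.5, -0.4, 1.2]
width: 0.998
gripper_force: 0.0
```

drive_tool(plan="0.9 0.13 0.08 0 0 -0.69 1;0.9 0.13 0.08 0 0 -0.69 1;0.9 0.13 0.08 0 0 -0.69 1;0.9 0.13 0.08 0 0 -0.69 1;0.9 0.13 0.08 0 0 -0.69 1;0.9 0.13 0.08 0 0 -0.69 1;0.9 0.13 0.08 0 0 -0.69 1;0.9 0.13 0.08 0 0 -0.69 1")

```text
clock: 2.1
eef_pos: [0.4391, -0.2699, 0.1988]
ee_rot: [-3.141, -0.001, 1.725]
contact_force: [-0.6, 0.3, 0.2]
width: 1.0
gripper_force: 0.0
```

Run:
```python
from h import *
f=grab('wrist'); save('w1',f['p']); pickle.dump(f,open('wmod.pkl','wb')); C=cloud(f)
s=bot.state(); print(s['clock'],s['eef_pos'].round(4),s['ee_rot'].round(3))
print('orange proj',proj(f,[[.479,-.2685,.048]]).round(1))
hsv=cv2.cvtColor(f['p'],cv2.COLOR_RGB2HSV)
m=(f['d']>0)&(C[...,2]>.043)&(C[...,2]<.053)&(abs(C[...,0]-.479)<.03)&(abs(C[...,1]+.2685)<.03)
print(m.sum(),C[m].mean(0).round(4),np.median(C[m],0).round(4),cv2.minAreaRect((C[m][:,:2]*1000).astype(np.float32)))
rows(np.array([.535,-.008,.095])+.1*frame(AZ,TI)[:,2],tool(AZ,TI),16)
```

```text
2.15 [ 0.4386 -0.2672  0.1985] [-3.14  -0.004  1.728]
orange proj [[367.7 228.8]]
592 [ 0.4788 -0.2691  0.0481] [ 0.4787 -0.2688  0.0482] ((479.2798767089844, -269.7781982421875), (12.364407539367676, 29.73600196838379), 8.400176048278809)
16 rows: shift [0.676 0.112 0.057] turn [-0.253 -0.047  0.18 ] max 0.68
```

View pics/w1.png

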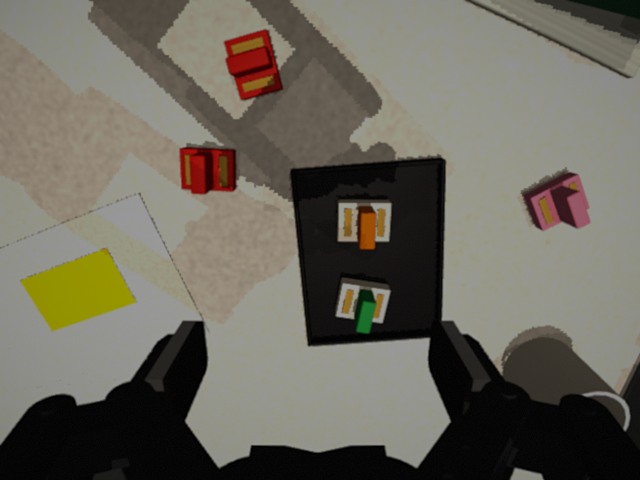

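The wrist view shows the orange fin at (367,226), matching the position projected from the top view. Both views give about (0.479, -0.269), yaw about 8.7°, fin top at 0.048. Now the cover.

drive_tool(plan="0.68 0.11 0.06 -0.25 -0.05 0.18 1;0.68 0.11 0.06 -0.25 -0.05 0.18 1;0.68 0.11 0.06 -0.25 -0.05 0.18 1;0.68 0.11 0.06 -0.25 -0.05 0.18 1;0.68 0.11 0.06 -0.25 -0.05 0.18 1;0.68 0.11 0.06 -0.25 -0.05 0.18 1;0.68 0.11 0.06 -0.25 -0.05 0.18 1;0.68 0.11 0.06 -0.25 -0.05 0.18 1")

```text
clock: 3.15
eef_pos: [0.4519, -0.1335, 0.1874]
ee_rot: [2.898, 0.027, 1.544]
contact_force: [-0.4, 0.1, 0.0]
width: 1.0
gripper_force: 0.0
```

drive_tool(plan="0.68 0.11 0.06 -0.25 -0.05 0.18 1;0.68 0.11 0.06 -0.25 -0.05 0.18 1;0.68 0.11 0.06 -0.25 -0.05 0.18 1;0.68 0.11 0.06 -0.25 -0.05 0.18 1;0.68 0.11 0.06 -0.25 -0.05 0.18 1;0.68 0.11 0.06 -0.25 -0.05 0.18 1;0.68 0.11 0.06 -0.25 -0.05 0.18 1;0.68 0.11 0.06 -0.25 -0.05 0.18 1")

```text
clock: 4.15
eef_pos: [0.4906, -0.0011, 0.1806]
ee_rot: [2.654, 0.01, 1.366]
contact_force: [0.0, 0.3, -0.7]
width: 0.997
gripper_force: 0.0
```

Run:
```python
from h import *
f=grab('wrist'); save('w2',f['p']); pickle.dump(f,open('wcov.pkl','wb')); C=cloud(f)
s=bot.state(); print(s['clock'],s['eef_pos'].round(4),s['ee_rot'].round(3))
hsv=cv2.cvtColor(f['p'],cv2.COLOR_RGB2HSV)
F=frame(AZ,TI); o=np.array([.5882,-.0184,.0939]); L=(C-o)@F
# cover plane refit: grey points
m=(f['d']>0)&(abs(L[...,2])<.006)&(abs(L[...,0])<.07)&(abs(L[...,1])<.06)&(hsv[...,1]<60)
P=C[m]; 
for _ in range(5):
    c=P.mean(0); n=np.linalg.svd(P-c,full_matrices=False)[2][2]; n*=np.sign(n[2]); P=P[abs((P-c)@n)<.0025]
print('plane',m.sum(),len(P),c.round(4),'tilt',np.degrees(np.arccos(n[2])),'az',np.degrees(np.arctan2(n[1],n[0])), 'z at o',((c-o)@n).round(4))
y=(f['d']>0)&(hsv[...,0]>20)&(hsv[...,0]<35)&(hsv[...,1]>120)&(abs(L[...,1])<.04)&(L[...,2]>.0)&(L[...,2]<.05)
q=L[y]; print('fin',y.sum(),np.percentile(q,[1,50,99],0).round(4)); v,u=np.nonzero(y);print(u.mean(),v.mean())
t=q[:,2]>np.percentile(q[:,2],99)-.004; tt=q[t]; r=cv2.minAreaRect((tt[:,:2]*1000).astype(np.float32)); print('top',t.sum(),r,tt.mean(0)); 
P=o+F@np.r_[np.array(r[0])/1000,tt[:,2].mean()]; print('fin top world',P.round(4))
g=load('top'); print('reproj in top cam',proj(g,P).round(1))
```

```text
4.2 [4.907e-01 2.000e-04 1.803e-01] [2.654 0.009 1.367]
plane 30830 30820 [ 0.5904 -0.0141  0.0947] tilt 28.054876160082667 az 168.50555282681037 z at o 0.0001
fin 1102 [[-0.058  -0.021   0.0049]
 [-0.0529  0.0035  0.0257]
 [-0.0482  0.0219  0.0275]]
306.6524500907441 235.5290381125227
top 984 ((-53.13561248779297, 0.2803535461425781), (43.71944808959961, 9.813469886779785), 89.63583374023438) [-0.05295184  0.00101792  0.02579654]
fin top world [ 0.5304 -0.0067  0.0917]
reproj in top cam [[330.2 262.7]]
```

View pics/w2.png

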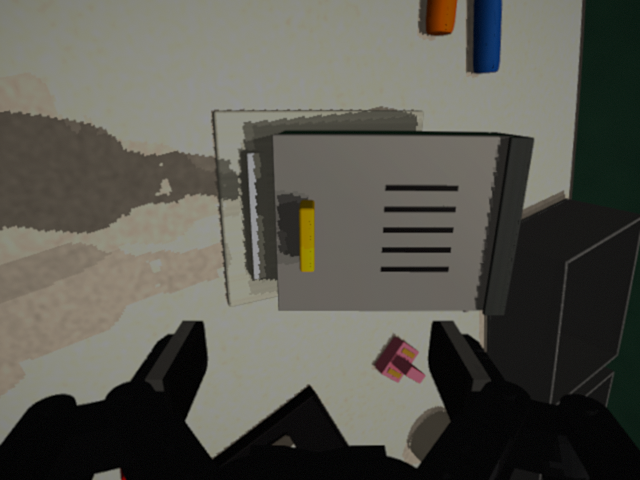

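The view shows the yellow fin at (307,236), the plate edges at (275..505, 133..310), and the dark lip on the right. Tilt and fin height agree with the text (28°, and 26 mm above the plate).

```bash
sed -i 's/AZ=np.radians(-11.2)/AZ=np.radians(-11.3)/' h.py
python3 - <<'E'
from h import *
n=frame(AZ,TI)[:,2]; rows(np.array([.5304,-.0067,.0917])-.0215*n,tool(AZ,TI),8)
E
```

```text
8 rows: shift [ 0.008 -0.03   0.593] turn [-0.001  0.011 -0.002] max 0.59
```

drive_tool(plan="0.01 -0.03 0.6 0 0.01 0 0.7;0.01 -0.03 0.6 0 0.01 0 0.7;0.01 -0.03 0.6 0 0.01 0 0.7;0.01 -0.03 0.6 0 0.01 0 0.7;0.01 -0.03 0.6 0 0.01 0 0.7;0.01 -0.03 0.6 0 0.01 0 0.7;0.01 -0.03 0.6 0 0.01 0 0.7;0.01 -0.03 0.55 0 0.01 0 0.7")

```text
clock: 5.2
eef_pos: [0.5403, -0.0108, 0.0724]
ee_rot: [2.655, 0.002, 1.371]
contact_force: [-0.8, -0.2, 0.7]
width: 0.695
gripper_force: 0.0
```

drive_tool(plan="0 0 0 0 0 0 0.6;0 0 0 0 0 0 0;0 0 0 0 0 0 0;0 0 0 0 0 0 0;0 0 0 0 0 0 0;0 0 0 0 0 0 0;0 0 0 0 0 0 0;0 0 0 0 0 0 0")

```text
clock: 6.2
eef_pos: [0.54, -0.0102, 0.0737]
ee_rot: [2.654, 0.002, 1.372]
contact_force: [-3.8, 1.0, 6.8]
width: 0.102
gripper_force: 59.4
```

Gripped (59 N). Next: the tip, draw, lift and traverse moves.

Run:
```python
from h import *
s=bot.state(); F=frame(AZ,TI); top=np.array([.5304,-.0067,.0917]); co=top-F@[-.058,0,.031]
g=F.T@(s['eef_pos']-co); print('cover origin',co.round(4),'TCP in cover mm',(g*1000).round(1))
def tcp(o,az,ti): return o+frame(az,ti)@g, tool(az,ti)
rear=co+F@[.079,0,0]; d=np.radians
def withrear(r,az,ti): return tcp(r-frame(az,ti)@[.079,0,0],az,ti)
P=withrear(rear+F@[0,0,.0005],AZ,TI-d(12)); rows(*P,8)
P2=withrear(rear+F@[-.026,0,.001],AZ,TI-d(12)); rows(*P2,8,*P)
P3=withrear(rear+F@[-.036,0,.0]+[0,0,.06],AZ,d(8)); rows(*P3,8,*P2)
mat=np.array([.5149,.2868,0]); o=mat+[0,0,.0087]
P4=tcp(o+[0,0,.07],d(-13.6),d(-3.8)); print(P3[0],P4[0]); rows(*P4,16,*P3)
P5=tcp(o,d(-13.6),d(-3.8)); rows(*P5,8,*P4); print(P5[0])
```

```text
cover origin [ 0.5949 -0.0196  0.0916] TCP in cover mm [-57.5  -1.6  10.4]
8 rows: shift [-0.     0.012 -0.145] turn [ 0.217  0.002 -0.001] max 0.22
8 rows: shift [ 0.    -0.128  0.025] turn [0. 0. 0.] max 0.13
8 rows: shift [-0.     0.026 -0.37 ] turn [0.145 0.    0.   ] max 0.37
[ 0.49780947 -0.00177342  0.16304147] [0.45940367 0.2986262  0.09289001]
16 rows: shift [ 0.713 -0.263  0.165] turn [ 0.107 -0.001  0.021] max 0.71
8 rows: shift [0.    0.023 0.349] turn [0. 0. 0.] max 0.35
[0.45940367 0.2986262  0.02289001]
```

drive_tool(plan="0 0.01 -0.145 0.22 0 0 0;0 0.01 -0.145 0.22 0 0 0;0 0.01 -0.145 0.22 0 0 0;0 0.01 -0.145 0.22 0 0 0;0 0.01 -0.145 0.22 0 0 0;0 0.01 -0.145 0.22 0 0 0;0 0.01 -0.145 0.22 0 0 0;0 0.01 -0.145 0.22 0 0 0")

```text
clock: 7.2
eef_pos: [0.5308, -0.0081, 0.1007]
ee_rot: [2.867, 0.001, 1.372]
contact_force: [0.2, 0.1, -0.7]
width: 0.103
gripper_force: 58.7
```

Run:
```python
from h import *
f=grab('wrist'); save('w3',f['p']); C=cloud(f); s=bot.state(); print(s['contact_force'].round(1),s['gripper_force'])
hsv=cv2.cvtColor(f['p'],cv2.COLOR_RGB2HSV)
o=np.array([.5949,-.0196,.0916]); F=frame(AZ,TI); L=(C-o)@F
m=(f['d']>0)&(L[...,0]>-.03)&(L[...,0]<.065)&(abs(L[...,1])<.055)&(L[...,2]>.003)&(L[...,2]<.045)&(hsv[...,1]<60)
P=L[m]
for _ in range(6):
    c=P.mean(0); n=np.linalg.svd(P-c,full_matrices=False)[2][2]; n*=np.sign(n[2]); P=P[abs((P-c)@n)<.0025]
print(m.sum(),len(P),'tip deg',np.degrees(np.arctan2(n[0],n[2])),'top z at x=72:',c[2]-n[0]/n[2]*(.072-c[0]))
```

```text
[-0.1  0.2 -0.7] 58.61067295074463
46398 46397 tip deg 11.992183817827625 top z at x=72: 0.006955768809619298
```

View pics/w3.png

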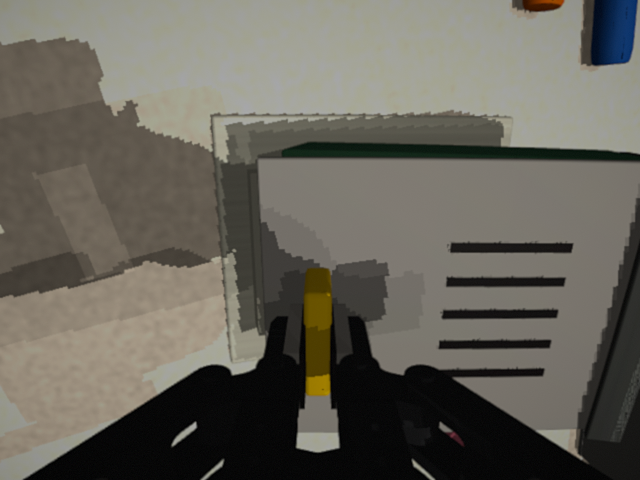

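The cover is tipped 12°, with its rear still under the lip (right edge near (600,400)) and the fin at (318,330) held between the pads. Now draw it out and lift.

drive_tool(plan="0 -0.13 0.025 0 0 0 0;0 -0.13 0.025 0 0 0 0;0 -0.13 0.025 0 0 0 0;0 -0.13 0.025 0 0 0 0;0 -0.13 0.025 0 0 0 0;0 -0.13 0.025 0 0 0 0;0 -0.13 0.025 0 0 0 0;0 -0.13 0.025 0 0 0 0")

```text
clock: 8.25
eef_pos: [0.5075, -0.0036, 0.0884]
ee_rot: [2.866, 0.002, 1.372]
contact_force: [0.4, 0.2, -1.6]
width: 0.101
gripper_force: 58.5
```

drive_tool(plan="0 -0.05 -0.2 0.1 0 0 0;0 0.02 -0.3 0.15 0 0 0;0 0.03 -0.4 0.15 0 0 0;0 0.03 -0.4 0.15 0 0 0;0 0.03 -0.4 0.15 0 0 0;0 0.03 -0.4 0.15 0 0 0;0 0.03 -0.4 0.15 0 0 0;0 0.03 -0.4 0.15 0 0 0")

```text
clock: 9.25
eef_pos: [0.4963, -0.0011, 0.1607]
ee_rot: [3.005, 0.001, 1.372]
contact_force: [-0.0, -0.4, -1.3]
width: 0.105
gripper_force: 58.6
```

Run:
```python
from h import *
s=bot.state();print(s['contact_force'].round(1)); g=np.array([-.0575,-.0016,.0104]); d=np.radians
def tcp(o,az,ti): return o+frame(az,ti)@g, tool(az,ti)
o=np.array([.5149,.2868,.0087])
P4=tcp(o+[0,0,.07],d(-13.6),d(-3.8)); rows(*P4,16)
P5=tcp(o,d(-13.6),d(-3.8)); rows(*P5,8,*P4)
```

```text
[-0.  -0.4 -1.3]
16 rows: shift [ 0.712 -0.259  0.159] turn [ 0.106 -0.     0.02 ] max 0.71
8 rows: shift [0.    0.023 0.349] turn [0. 0. 0.] max 0.35
```

drive_tool(plan="0.71 -0.26 0 0.1 0 0.02 0;0.71 -0.26 0 0.1 0 0.02 0;0.71 -0.26 0 0.1 0 0.02 0;0.71 -0.26 0 0.1 0 0.02 0;0.71 -0.26 0 0.1 0 0.02 0;0.71 -0.26 0 0.1 0 0.02 0;0.71 -0.26 0 0.1 0 0.02 0;0.71 -0.26 0 0.1 0 0.02 0")

```text
clock: 10.25
eef_pos: [0.4749, 0.1496, 0.1551]
ee_rot: [3.101, -0.0, 1.353]
contact_force: [0.2, -0.6, -1.4]
width: 0.104
gripper_force: 58.6
```

drive_tool(plan="0.71 -0.26 0.3 0.11 0 0.02 0;0.71 -0.26 0.3 0.11 0 0.02 0;0.71 -0.26 0.3 0.11 0 0.02 0;0.71 -0.26 0.3 0.11 0 0.02 0;0.71 -0.26 0.3 0.11 0 0.02 0;0.71 -0.26 0.3 0.11 0 0.02 0;0.71 -0.26 0.3 0.11 0 0.02 0;0.71 -0.26 0.3 0.11 0 0.02 0")

```text
clock: 11.25
eef_pos: [0.4559, 0.2998, 0.0949]
ee_rot: [-3.077, -0.0, 1.334]
contact_force: [0.3, 0.1, -1.9]
width: 0.098
gripper_force: 58.7
```

Run:
```python
from h import *
f=grab('wrist'); save('w4',f['p']); C=cloud(f)
s=bot.state();print(s['contact_force'].round(1)); g=np.array([-.0575,-.0016,.0104]); d=np.radians
def tcp(o,az,ti): return o+frame(az,ti)@g, tool(az,ti)
o=np.array([.5149,.2868,.0087])
Rm=R.from_euler('xyz',s['ee_rot']).as_matrix(); co=s['eef_pos']-np.c_[Rm[:,1],Rm[:,0],-Rm[:,2]]@g; print('cover origin',co.round(4),'ti',np.degrees(np.arcsin(Rm[2,1])))
P5=tcp(o,d(-13.6),d(-3.8)); rows(*P5,8)
```

```text
[ 0.5  2.5 -2.6]
cover origin [0.5112 0.2899 0.0799] ti -3.768119128764997
8 rows: shift [-0.011  0.045  0.354] turn [ 0.001 -0.001  0.001] max 0.35
```

View pics/w4.png

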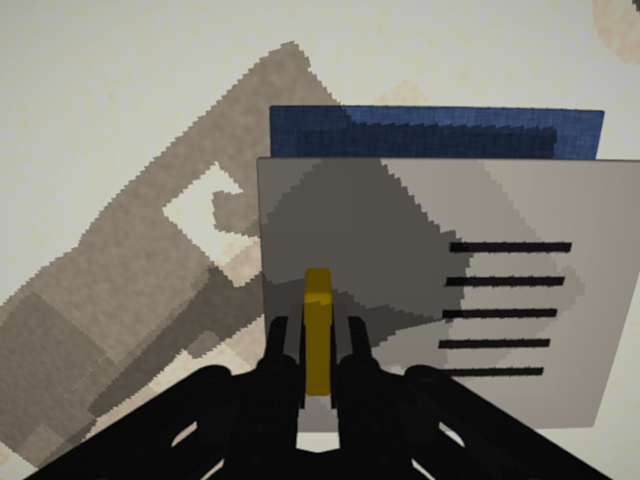

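The cover hangs level over the mat, with the mat's edge at (270..600,108) parallel to the cover. Lower it.

drive_tool(plan="0 0.05 0.5 0 0 0 0;0 0.05 0.5 0 0 0 0;0 0.05 0.5 0 0 0 0;0 0.05 0.5 0 0 0 0;0 0.04 0.4 0 0 0 0;0 0.04 0.25 0 0 0 0;0 0.03 0.1 0 0 0 0;0 0 0.04 0 0 0 0")

```text
clock: 12.3
eef_pos: [0.4594, 0.2979, 0.0254]
ee_rot: [-3.078, -0.0, 1.334]
contact_force: [0.2, -0.0, -1.7]
width: 0.1
gripper_force: 58.5
```

drive_tool(plan="0 0 0.02 0 0 0 0;0 0 0.02 0 0 0 0;0 0 0 0 0 0 0;0 0 0 0 0 0 0;0 0 0 0 0 0 0;0 0 0 0 0 0 0;0 0 0 0 0 0 0;0 0 0 0 0 0 0")

```text
clock: 13.3
eef_pos: [0.4592, 0.2978, 0.0243]
ee_rot: [-3.078, -0.0, 1.334]
contact_force: [0.5, -0.1, -2.5]
width: 0.1
gripper_force: 58.5
```

drive_tool(plan="0 0 0.02 0 0 0 0;0 0 0.02 0 0 0 0;0 0 0.02 0 0 0 0;0 0 0.02 0 0 0 0;0 0 0 0 0 0 0;0 0 0 0 0 0 0;0 0 0 0 0 0 0;0 0 0 0 0 0 0")

```text
clock: 14.3
eef_pos: [0.4591, 0.2978, 0.0225]
ee_rot: [-3.078, -0.0, 1.334]
contact_force: [-0.9, -0.1, 3.3]
width: 0.104
gripper_force: 59.2
```

Touching the mat (force changed by about 5 N). Release and retreat.

drive_tool(plan="0 0 0 0 0 0 0.2;0 0 0 0 0 0 0.5;0 0 0 0 0 0 0.5;0 0 0 0 0 0 0.5;0 0 -0.3 0 0 0 0.5;0 0 -0.6 0 0 0 0.5;0 0 -0.9 0 0 0 0.5;0 0 -1 0 0 0 0.5")

```text
clock: 15.3
eef_pos: [0.4636, 0.2968, 0.0939]
ee_rot: [-3.078, -0.001, 1.334]
contact_force: [-0.0, -0.8, 0.8]
width: 0.5
gripper_force: 0.0
```

drive_tool(plan="-0.3 0 -1 0 0 0 0.5;-0.6 0 -1 0 0 0 0.5;-0.8 0 -1 0 0 0 0.5;-1 0 -0.3 0 0 0 0.5;-1 0 0 0 0 0 0.5;-1 0 0 0 0 0 0.5;-1 0 0 0 0 0 0.5;-1 0 0 0 0 0 0.5")

```text
clock: 16.3
eef_pos: [0.4281, 0.1312, 0.1743]
ee_rot: [-3.077, 0.0, 1.333]
contact_force: [-0.0, 0.5, 0.1]
width: 0.502
gripper_force: 0.0
```

Run:
```python
from h import *
f=grab('top'); save('top2',f['p'][120:420,100:500].repeat(2,0).repeat(2,1)); C=cloud(f); s=bot.state(); print(s['clock'],s['eef_pos'],s['ee_rot'],s['contact_force'].round(1))
m=np.zeros((480,640),bool);m[215:340,140:265]=1;m&=(f['d']>0)&(C[...,2]>.0065)&(C[...,2]<.022); P=C[m]
r=cv2.minAreaRect((P[:,:2]*1000).astype(np.float32));print('cover',m.sum(),r);
c=P.mean(0);n=np.linalg.svd(P-c,full_matrices=False)[2][2];print('tilt',np.degrees(np.arccos(abs(n[2]))))
rows([.463,0,.2],tool(AZ,TI),8)
```

```text
16.35 [0.42687279 0.12886193 0.17419921] [-3.07600344  0.00321745  1.33273301] [-1.4 -1.6 -0.2]
cover 1710 ((581.4797973632812, 331.2001953125), (204.17581176757812, 234.63241577148438), 35.234046936035156)
tilt 2.5203564249949104
8 rows: shift [-0.589  0.339 -0.072] turn [-0.577  0.012 -0.041] max 0.59
```

View pics/top2.png

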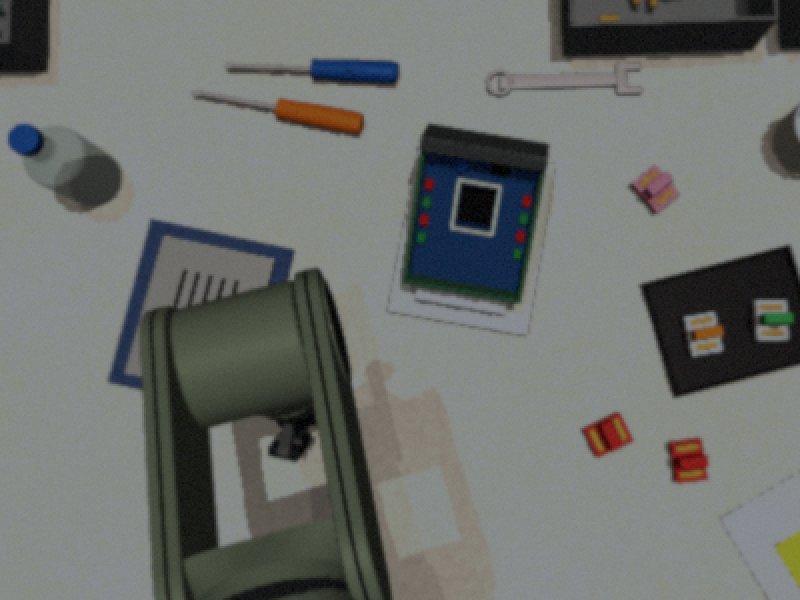

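The cover lies centred on the mat, about (200,300) in the crop. The open housing shows the pocket at (475,205). Next, a measuring view over the pocket.

Run:
```python
from h import *
F=frame(AZ,TI); pk=np.array([.5949,-.0196,.0916])+F@[.012,0,-.022]; print(pk)
rows(pk+.12*F[:,2],tool(AZ,TI),10)
```

```text
[ 0.61541813 -0.02369993  0.07780881]
10 rows: shift [-0.436  0.648  0.081] turn [-0.462  0.01  -0.033] max 0.65
```

drive_tool(plan="-0.55 0.8 0.1 -0.57 0 -0.04 0.5;-0.55 0.8 0.1 -0.57 0 -0.04 0.5;-0.55 0.8 0.1 -0.57 0 -0.04 0.5;-0.55 0.8 0.1 -0.57 0 -0.04 0.5;-0.55 0.8 0.1 -0.57 0 -0.04 0.5;-0.55 0.8 0.1 -0.57 0 -0.04 0.5;-0.55 0.8 0.1 -0.57 0 -0.04 0.5;-0.55 0.8 0.1 -0.57 0 -0.04 0.5")

```text
clock: 17.35
eef_pos: [0.56, -0.0102, 0.1827]
ee_rot: [2.657, 0.008, 1.371]
contact_force: [1.0, -0.2, -0.1]
width: 0.501
gripper_force: 0.0
```

```bash
cat > pk.py <<'E'
from h import *
import sys
f=grab('wrist'); C=cloud(f); n=sys.argv[1]; pickle.dump(f,open(n+'.pkl','wb'))
s=bot.state(); print(s['clock'],s['eef_pos'].round(4),s['ee_rot'].round(3))
hsv=cv2.cvtColor(f['p'],cv2.COLOR_RGB2HSV); F=frame(AZ,TI); ho=np.array([.5949,-.0196,.0916]); L=(C-ho)@F
deck=(f['d']>0)&(abs(L[...,2]+.022)<.006)&(abs(L[...,0])<.07)&(abs(L[...,1])<.058)
P=C[deck]
for _ in range(5):
    c=P.mean(0); nn=np.linalg.svd(P-c,full_matrices=False)[2][2]; nn*=np.sign(nn[2]); P=P[abs((P-c)@nn)<.002]
print('deck n tilt',np.degrees(np.arccos(nn[2])),'az',np.degrees(np.arctan2(nn[1],nn[0]))-180,'z in ho',(F.T@(c-ho)).round(4),len(P))
# pocket floor
W=(f['d']>0)&(hsv[...,1]<70)&(hsv[...,2]>90)&deck
q=L[W]; k=(abs(q[:,0]-.012)<.04)&(abs(q[:,1])<.035); r=cv2.minAreaRect((q[k][:,:2]*1000).astype(np.float32)); print('border outer',k.sum(),r, 'z',np.median(q[k][:,2]))
# inner hole: largest inner contour of border mask
cs,h=cv2.findContours(W.astype(np.uint8),cv2.RETR_CCOMP,cv2.CHAIN_APPROX_NONE)
b=[(cv2.contourArea(x),x) for x,hh in zip(cs,h[0]) if hh[3]>=0]
a,x=max(b,key=lambda t:t[0]); uv=x[:,0].astype(float)
ray=rays(f,uv)@f['T'][:3,:3].T; o=f['T'][:3,3]; zp=np.median(q[k][:,2]); zn=F[:,2]
t=((ho+zn*zp-o)@zn)/(ray@zn); X=(o+ray*t[:,None]-ho)@F*1000
r=cv2.minAreaRect(X[:,:2].astype(np.float32)); print('hole px',a,uv.mean(0).round(1),'in housing est mm',r)
print('pocket centre world',(ho+F@np.r_[np.array(r[0])/1000,zp]).round(4))
save(n,f['p'])
E
python3 pk.py w5
```

```text
17.4 [ 0.5604 -0.0113  0.1829] [2.655 0.009 1.37 ]
deck n tilt 28.028499953476125 az -11.54880375817524 z in ho [-0.0038  0.0041 -0.0218] 25248
border outer 1897 ((13.362852096557617, -1.1143436431884766), (49.709346771240234, 59.4574089050293), 89.53527069091797) z -0.02112056458723462
hole px 3826.0 [320.5 237.6] in housing est mm ((13.403755187988281, -0.8640918731689453), (50.43364715576172, 39.76165771484375), 0.15808643400669098)
pocket centre world [ 0.6161 -0.0247  0.0792]
```

View pics/w5.png

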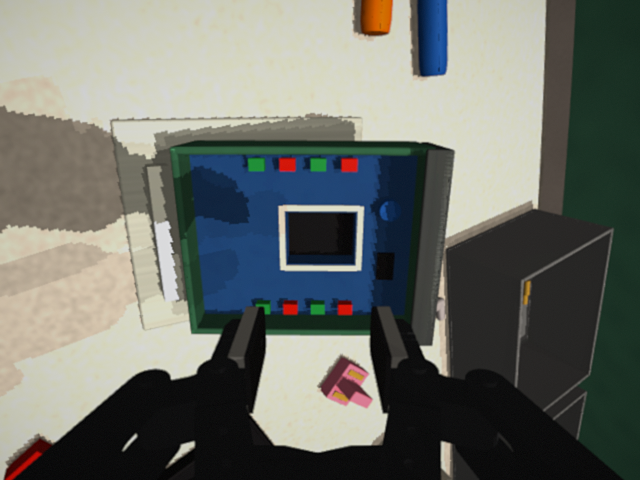

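The pocket opening is at (320,238), and the deck tilt and depth match the text. I'll cross-check against the top picture and plan the module grasp.

```bash
sed -i 's/AZ=np.radians(-11.3)/AZ=np.radians(-11.4)/' h.py
python3 - <<'E'
from h import *
f=load('top'); F=frame(AZ,TI); pk=np.array([.6161,-.0247,.0788])
C=[[a*.024,b*.019,0] for a,b in((1,1),(1,-1),(-1,-1),(-1,1))]; c=proj(f,pk+np.array(C)@F.T); print('pred corners',c.round(1).tolist(),c.mean(0))
g=cv2.cvtColor(f['p'],cv2.COLOR_RGB2GRAY); g=cv2.cvtColor(f['p'],cv2.COLOR_RGB2HSV)
w=np.zeros((480,640),np.uint8); w[200:245,315:360]=((g[200:245,315:360,1]<110)&(g[200:245,315:360,2]>100))
cs,h=cv2.findContours(w,cv2.RETR_CCOMP,cv2.CHAIN_APPROX_NONE)
b=[(cv2.contourArea(x),x) for x,hh in zip(cs,h[0]) if hh[3]>=0]; print(len(b))
if b: print('obs hole',cv2.minAreaRect(max(b,key=lambda t:t[0])[1]))
d=np.radians
P1=(np.array([.479,-.269,.12]),tool(d(8.7),0)); rows(*P1,16)
P2=(np.array([.479,-.269,.0248]),tool(d(8.7),0)); rows(*P2,8,*P1)
E
```

```text
pred corners [[330.5, 210.8], [348.3, 213.8], [344.7, 235.1], [327.2, 232.1]] [337.70394537 222.95322285]
1
obs hole ((337.39190673828125, 223.14866638183594), (20.878671646118164, 24.49544906616211), 9.462322235107422)
16 rows: shift [-0.649 -0.221  0.119] turn [ 0.25   0.049 -0.179] max 0.65
8 rows: shift [0.    0.    0.476] turn [0. 0. 0.] max 0.48
```

drive_tool(plan="-0.65 -0.22 0.05 0.25 0.05 -0.18 0.5;-0.65 -0.22 0.05 0.25 0.05 -0.18 0.5;-0.65 -0.22 0.05 0.25 0.05 -0.18 0.5;-0.65 -0.22 0.05 0.25 0.05 -0.18 0.5;-0.65 -0.22 0.1 0.25 0.05 -0.18 0.5;-0.65 -0.22 0.1 0.25 0.05 -0.18 0.5;-0.65 -0.22 0.15 0.25 0.05 -0.18 0.5;-0.65 -0.22 0.15 0.25 0.05 -0.18 0.5")

```text
clock: 18.4
eef_pos: [0.5089, -0.1346, 0.1523]
ee_rot: [2.904, 0.023, 1.55]
contact_force: [-0.1, -0.1, 0.6]
width: 0.496
gripper_force: 0.0
```

drive_tool(plan="-0.65 -0.22 0.15 0.25 0.05 -0.18 0.5;-0.65 -0.22 0.15 0.25 0.05 -0.18 0.5;-0.65 -0.22 0.15 0.25 0.05 -0.18 0.5;-0.65 -0.22 0.15 0.25 0.05 -0.18 0.5;-0.65 -0.22 0.15 0.25 0.05 -0.18 0.5;-0.65 -0.22 0.15 0.25 0.05 -0.18 0.5;-0.65 -0.22 0.15 0.25 0.05 -0.18 0.5;-0.65 -0.22 0.15 0.25 0.05 -0.18 0.5")

```text
clock: 19.4
eef_pos: [0.4773, -0.2677, 0.119]
ee_rot: [-3.137, -0.004, 1.727]
contact_force: [0.7, -0.2, 1.5]
width: 0.501
gripper_force: 0.0
```

Run:
```python
from h import *
f=grab('wrist'); C=cloud(f); s=bot.state(); print(s['clock'],s['eef_pos'].round(4))
hsv=cv2.cvtColor(f['p'],cv2.COLOR_RGB2HSV)
near=(f['d']>0)&(abs(C[...,0]-.479)<.03)&(abs(C[...,1]+.269)<.03)
m=near&(C[...,2]>.043)&(C[...,2]<.053)&(hsv[...,1]>100)
print('fin',m.sum(),C[m].mean(0).round(4),np.median(C[m][:,2]),cv2.minAreaRect((C[m][:,:2]*1000).astype(np.float32)))
m=near&(C[...,2]>.018)&(C[...,2]<.026)
print('block',m.sum(),np.median(C[m][:,2]),cv2.minAreaRect((C[m][:,:2]*1000).astype(np.float32)))
rows([.479,-.269,.0248],tool(np.radians(8.7),0),8)
```

```text
19.45 [ 0.4778 -0.2697  0.1185]
fin 983 [ 0.479  -0.269   0.0482] 0.04834120243019635 ((479.2530517578125, -270.1441955566406), (11.672459602355957, 30.42169952392578), 8.715836524963379)
block 2528 0.02255922130453522 ((479.22802734375, -270.0894775390625), (44.170867919921875, 34.653724670410156), 8.813834190368652)
8 rows: shift [0.002 0.008 0.469] turn [-0.005 -0.003  0.004] max 0.47
```

drive_tool(plan="0 0.01 0.6 0 0 0 0.5;0 0.01 0.6 0 0 0 0.5;0 0.01 0.6 0 0 0 0.5;0 0.01 0.6 0 0 0 0.5;0 0.01 0.6 0 0 0 0.5;0 0 0.45 0 0 0 0.5;0 0 0.3 0 0 0 0.5;0 0 0 0 0 0 0.5")

```text
clock: 20.45
eef_pos: [0.4784, -0.2665, 0.025]
ee_rot: [-3.138, -0.004, 1.726]
contact_force: [-0.8, 0.5, 0.1]
width: 0.504
gripper_force: 0.0
```

drive_tool(plan="0 0 0 0 0 0 0.3;0 0 0 0 0 0 0;0 0 0 0 0 0 0;0 0 0 0 0 0 0;0 0 0 0 0 0 0;0 0 0 0 0 0 0;0 0 0 0 0 0 0;0 0 0 0 0 0 0")

```text
clock: 21.45
eef_pos: [0.479, -0.2669, 0.026]
ee_rot: [-3.14, -0.002, 1.726]
contact_force: [-0.7, -0.4, 5.3]
width: 0.122
gripper_force: 60.6
```

Run:
```python
from h import *
s=bot.state(); p=s['eef_pos']; Rm=R.from_euler('xyz',s['ee_rot']).as_matrix(); print(s['contact_force'].round(1),s['width'],s['gripper_force'])
M=frame(np.radians(8.75),0); g=M.T@(p-np.array([.4792,-.270,.004])); print('tcp in module mm',(g*1000).round(1), 'tool vs module', (R.from_matrix(tool(np.radians(8.75),0).T@Rm).as_rotvec()).round(3))
F=frame(AZ,TI); pk=np.array([.6161,-.0247,.0788]); g[0]=0
P0=(p+[0,0,.12],Rm); print('lift'); rows(*P0,8)
T=tool(AZ,TI)
P1=(pk+F@(g+[0,0,.05]),T); print(P1[0]); rows(*P1,16,*P0)
P2=(pk+F@(g+[0,0,.002]),T); rows(*P2,8,*P1)
P3=(pk+F@(g+[0,0,-.018]),T); rows(*P3,8,*P2); print(P3[0])
```

```text
[-0.7 -0.4  5.3] 0.12247640526975753 60.599141120910645
tcp in module mm [ 0.2  3.1 22. ] tool vs module [ 0.002  0.002 -0.002]
lift
8 rows: shift [ 0.001 -0.001 -0.6  ] turn [0. 0. 0.] max 0.6
[ 0.58355971 -0.0149616   0.14241214]
16 rows: shift [0.636 0.252 0.059] turn [-0.253 -0.046  0.18 ] max 0.64
8 rows: shift [0.   0.   0.24] turn [0. 0. 0.] max 0.24
8 rows: shift [0.  0.  0.1] turn [0. 0. 0.] max 0.1
[ 0.61485395 -0.02127163  0.0823717 ]
```

drive_tool(plan="0 0 -0.2 0 0 0 0;0 0 -0.5 0 0 0 0;0 0 -0.7 0 0 0 0;0 0 -0.7 0 0 0 0;0 0 -0.7 0 0 0 0;0 0 -0.7 0 0 0 0;0 0 -0.7 0 0 0 0;0 0 -0.6 0 0 0 0")

```text
clock: 22.45
eef_pos: [0.4791, -0.2669, 0.1467]
ee_rot: [-3.139, -0.003, 1.726]
contact_force: [0.3, -0.6, -1.2]
width: 0.128
gripper_force: 59.7
```

drive_tool(plan="0.64 0.25 0 -0.25 -0.05 0.18 0;0.64 0.25 0 -0.25 -0.05 0.18 0;0.64 0.25 0 -0.25 -0.05 0.18 0;0.64 0.25 0 -0.25 -0.05 0.18 0;0.64 0.25 0 -0.25 -0.05 0.18 0;0.64 0.25 0 -0.25 -0.05 0.18 0;0.64 0.25 0 -0.25 -0.05 0.18 0;0.64 0.25 0 -0.25 -0.05 0.18 0")

```text
clock: 23.45
eef_pos: [0.5183, -0.135, 0.1494]
ee_rot: [2.901, 0.024, 1.548]
contact_force: [-0.3, 0.0, -1.1]
width: 0.127
gripper_force: 59.7
```

drive_tool(plan="0.64 0.25 0 -0.25 -0.05 0.18 0;0.64 0.25 0 -0.25 -0.05 0.18 0;0.64 0.25 0 -0.25 -0.05 0.18 0;0.64 0.25 0 -0.25 -0.05 0.18 0;0.64 0.25 0 -0.25 -0.05 0.18 0;0.64 0.25 0 -0.25 -0.05 0.18 0;0.64 0.25 0 -0.25 -0.05 0.18 0;0.64 0.25 0 -0.25 -0.05 0.18 0")

```text
clock: 24.45
eef_pos: [0.5777, -0.0122, 0.1636]
ee_rot: [2.658, 0.008, 1.37]
contact_force: [0.4, -0.3, -0.2]
width: 0.126
gripper_force: 59.7
```

```bash
cat > mod.py <<'E'
from h import *
import sys
for i in range(2):
    f=grab('wrist'); C=cloud(f); s=bot.state(); p=s['eef_pos']; Rm=R.from_euler('xyz',s['ee_rot']).as_matrix()
    L=(C-f['T'][:3,3])@f['T'][:3,:3]; mt=bot.camera_info('wrist')['mount']; L=L@mt[:3,:3].T+mt[:3,3] # tool coords
    hsv=cv2.cvtColor(f['p'],cv2.COLOR_RGB2HSV)
    b=(f['d']>0)&(abs(L[...,2]-.0035)<.006)&(abs(L[...,0])<.03)&(abs(L[...,1])<.032)&(hsv[...,1]<120)
    q=L[b]; print('block top tool mm',b.sum(),np.percentile(q,[1,50,99],0).round(4).tolist(),cv2.minAreaRect((q[:,:2]*1000).astype(np.float32)))
    o=(f['d']>0)&(hsv[...,0]<20)&(hsv[...,1]>150)&(abs(L[...,0])<.03)&(abs(L[...,1])<.012)&(L[...,2]>-.03)&(L[...,2]<.0)
    if o.sum(): print('fin',o.sum(),np.percentile(L[o],[1,50,99],0).round(4).tolist())
print(s['clock'],p.round(4),s['ee_rot'].round(3),s['contact_force'].round(1))
F=frame(AZ,TI); pk=np.array([.6161,-.0247,.0788]); g=np.array([0,float(sys.argv[2]),.022])
print('TCP in pocket frame minus g (mm)',((F.T@(p-pk)-g)*1000).round(1))
save(sys.argv[1],f['p'])
P2=(pk+F@(g+[0,0,.002]),tool(AZ,TI)); rows(*P2,8)
E
python3 mod.py w6 .0031
```

```text
block top tool mm 2241 [[-0.0016, -0.0208, 0.0025], [0.0114, 0.0007, 0.0042], [0.0142, 0.0226, 0.0092]] ((5.170048713684082, 0.6362800598144531), (44.73274230957031, 19.72686004638672), 87.25206756591797)
fin 3068 [[-0.0169, -0.005, -0.0279], [0.0041, 0.0007, -0.0218], [0.0122, 0.0066, -0.0011]]
block top tool mm 2230 [[-0.0018, -0.0209, 0.0027], [0.0114, 0.0007, 0.0042], [0.0141, 0.0225, 0.0092]] ((4.2004499435424805, 0.8235359191894531), (44.23295211791992, 20.61463165283203), 89.73726654052734)
fin 3075 [[-0.017, -0.005, -0.0285], [0.004, 0.0007, -0.0218], [0.0123, 0.0066, -0.001]]
24.55 [ 0.5778 -0.0115  0.1636] [2.658 0.008 1.373] [-0.8 -1.1  0.1]
TCP in pocket frame minus g (mm) [ 4.4  2.3 71.7]
8 rows: shift [-0.01  -0.021  0.349] turn [-0.006  0.007  0.005] max 0.35
```

View pics/w6.png

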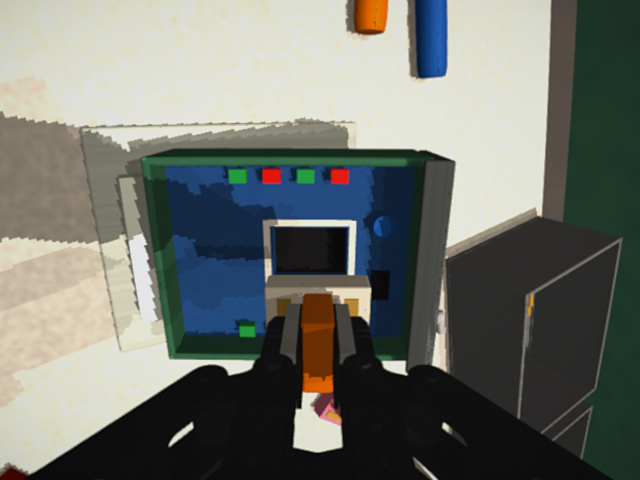

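The module hangs square over the pocket: block edge at (265..370,290), pocket at (310,250). The grip offset is about -0.8 mm in x and 3 mm in y. Correct that and lower to just above the mouth.

drive_tool(plan="-0.02 -0.05 0.4 -0.01 0.01 0 0;-0.02 -0.05 0.4 -0.01 0.01 0 0;-0.02 -0.05 0.4 -0.01 0.01 0 0;-0.02 -0.05 0.4 0 0.01 0 0;-0.01 -0.01 0.4 0 0.01 0 0;-0.01 0 0.35 0 0 0 0;0 0 0.2 0 0 0 0;0 0 0.15 0 0 0 0")

```text
clock: 25.55
eef_pos: [0.6039, -0.0207, 0.101]
ee_rot: [2.655, 0.003, 1.374]
contact_force: [-0.0, 0.0, -0.8]
width: 0.126
gripper_force: 59.6
```

Run:
```python
from h import *
F=frame(AZ,TI); pk=np.array([.6161,-.0247,.0788]); g=np.array([-.0007,.003,.022]); a=[]
for i in range(6):
    f=grab('wrist'); s=bot.state(); a.append(np.r_[(F.T@(s['eef_pos']-pk)-g)*1000, R.from_matrix(tool(AZ,TI).T@R.from_euler('xyz',s['ee_rot']).as_matrix()).as_rotvec()])
print(np.mean(a,0).round(3),np.std(a,0).round(3),s['contact_force'].round(1)); save('w7',f['p'][180:440,150:490].repeat(2,0).repeat(2,1))
```

```text
[-1.770e-01 -1.499e+00  3.853e+00  2.000e-03 -1.000e-03 -3.000e-03] [0.109 0.025 0.273 0.    0.    0.   ] [-0.9 -0.  -0.2]
```

View pics/w7.png

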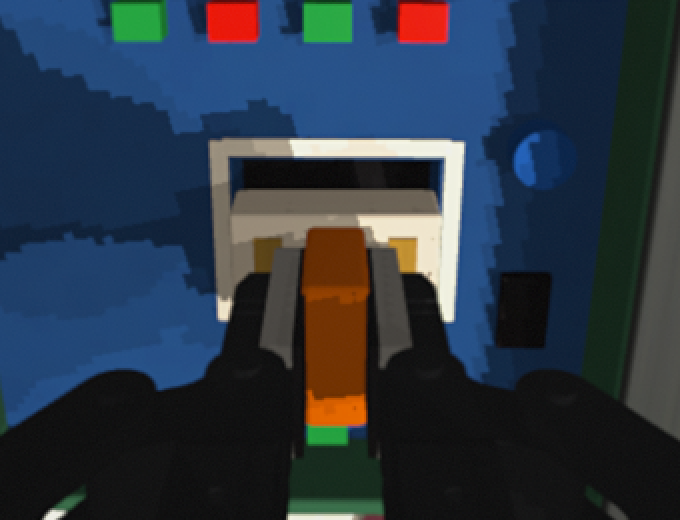

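Block sides at 232..440 sit centred in the pocket, 228..445 (crop pixels). Correct y by +1.5 mm and insert.

drive_tool(plan="0.03 0 0 0 0 0 0;0.03 0 0.02 0 0 0 0;0 0 0.06 0 0 0 0;0 0 0.06 0 0 0 0;0 0 0.06 0 0 0 0;0 0 0.06 0 0 0 0;0 0 0.06 0 0 0 0;0 0 0.06 0 0 0 0")

```text
clock: 26.85
eef_pos: [0.6083, -0.0201, 0.0927]
ee_rot: [2.655, 0.003, 1.374]
contact_force: [-0.0, 0.5, -1.0]
width: 0.125
gripper_force: 59.7
```

```bash
cat > q.py <<'E'
from h import *
F=frame(AZ,TI); pk=np.array([.6161,-.0247,.0788]); g=np.array([-.0007,.003,.022]); a=[]
for i in range(3):
    s=bot.state(); a.append(np.r_[(F.T@(s['eef_pos']-pk)-g)*1000,F.T@s['contact_force'],1000*R.from_matrix(tool(AZ,TI).T@R.from_euler('xyz',s['ee_rot']).as_matrix()).as_rotvec(), s['moment']*10]); grab('wrist')
print(s['clock'],np.mean(a,0).round(1))
E
python3 q.py
```

```text
26.95 [-0.4 -0.1 -5.8 -0.8 -0.  -1.   2.1 -1.5 -2.7  0.8  2.6 -0.1]
```

drive_tool(plan="0 0 0.06 0 0 0 0;0 0 0.06 0 0 0 0;0 0 0.06 0 0 0 0;0 0 0.06 0 0 0 0;0 0 0.06 0 0 0 0;0 0 0.06 0 0 0 0;0 0 0.04 0 0 0 0;0 0 0 0 0 0 0")

```text
clock: 28.0
eef_pos: [0.6129, -0.0211, 0.0839]
ee_rot: [2.655, 0.003, 1.374]
contact_force: [0.0, -0.6, -0.9]
width: 0.126
gripper_force: 59.7
```

```bash
python3 q.py
```

```text
28.1 [ -0.3  -0.1 -15.7  -0.2  -0.   -0.9   1.9  -1.4  -2.7   0.4   2.6  -0.1]
```

drive_tool(plan="0 0 0.02 0 0 0 0;0 0 0.02 0 0 0 0;0 0 0.02 0 0 0 0;0 0 0.02 0 0 0 0;0 0 0.02 0 0 0 0;0 0 0 0 0 0 0;0 0 0 0 0 0 0;0 0 0 0 0 0 0")

```text
clock: 29.15
eef_pos: [0.614, -0.0213, 0.0818]
ee_rot: [2.655, 0.003, 1.374]
contact_force: [-0.7, 0.8, -1.2]
width: 0.125
gripper_force: 59.7
```

```bash
python3 q.py
```

```text
29.25 [ -0.3  -0.1 -18.1  -0.6   0.3  -0.4   1.8  -1.4  -2.7   0.4   2.9  -0. ]
```

Not touching the floor yet, so go a little further.

drive_tool(plan="0 0 0.02 0 0 0 0;0 0 0.02 0 0 0 0;0 0 0.02 0 0 0 0;0 0 0 0 0 0 0;0 0 0 0 0 0 0;0 0 0 0 0 0 0;0 0 0 0 0 0 0;0 0 0 0 0 0 0")

```text
clock: 30.3
eef_pos: [0.6141, -0.0214, 0.0816]
ee_rot: [2.654, 0.003, 1.373]
contact_force: [-8.8, 1.5, 10.3]
width: 0.129
gripper_force: 61.9
```

```bash
python3 q.py
```

```text
30.4 [ -0.3  -0.1 -18.3  -2.5  -0.2  13.7   1.2  -1.6  -2.7   1.8   6.1   0.7]
```

The floor is met: 14 N at the expected depth. Release and back out.

drive_tool(plan="0 0 0 0 0 0 0.15;0 0 0 0 0 0 0.3;0 0 0 0 0 0 0.4;0 0 0 0 0 0 0.4;0 0 -0.2 0 0 0 0.4;0 0 -0.4 0 0 0 0.4;0 0 -0.6 0 0 0 0.4;0 0 -0.8 0 0 0 0.4")

```text
clock: 31.45
eef_pos: [0.5912, -0.0166, 0.1257]
ee_rot: [2.655, 0.002, 1.374]
contact_force: [-0.3, 0.0, -0.7]
width: 0.404
gripper_force: 0.0
```

drive_tool(plan="0 0 -1 0 0 0 0.4;0 0 -1 0 0 0 0.4;0 0 -0.5 0 0 0 0.4;0 0 -0.2 0 0 0 0.4;0 0 0 0 0 0 0.4;0 0 0 0 0 0 0.4;0 0 0 0 0 0 0.4;0 0 0 0 0 0 0.4")

```text
clock: 32.45
eef_pos: [0.5608, -0.0105, 0.1837]
ee_rot: [2.656, 0.003, 1.374]
contact_force: [-0.5, -1.4, -0.2]
width: 0.4
gripper_force: 0.0
```

Run:
```python
from h import *
f=grab('wrist'); C=cloud(f); s=bot.state(); print(s['clock'],s['contact_force'].round(1),s['width'])
F=frame(AZ,TI); pk=np.array([.6161,-.0247,.0788]); L=(C-pk)@F*1000; ok=f['d']>0
hsv=cv2.cvtColor(f['p'],cv2.COLOR_RGB2HSV)
sh=ok&(abs(L[...,0])<20)&(abs(L[...,1])<15)&(abs(L[...,2])<8); dk=ok&(abs(L[...,0])<45)&(abs(L[...,1])<45)&((abs(L[...,0])>32)|(abs(L[...,1])>28))&(abs(L[...,2])<5)
def fit(P):
    c=P.mean(0); n=np.linalg.svd(P-c,full_matrices=False)[2][2]; return np.degrees(np.arccos(abs(n[2])))
print('shoulder z',np.median(L[sh][:,2]),'deck z',np.median(L[dk][:,2]),'tilt',fit(L[sh]),sh.sum())
t=ok&(abs(L[...,0])<20)&(abs(L[...,1])<25)&(L[...,2]>22)&(L[...,2]<30); print('fin top',np.median(L[t][:,2]),cv2.minAreaRect(L[t][:,:2].astype(np.float32)))
save('w8',f['p'])
t=grab('top')
Ct=cloud(t)
u=np.zeros((480,640),bool);u[250:300,160:250]=1;hs=cv2.cvtColor(t['p'],cv2.COLOR_RGB2HSV);u&=(hs[...,0]>20)&(hs[...,0]<35)&(hs[...,1]>120)&(Ct[...,2]>.03);print('cover fin',u.sum(),Ct[u].mean(0))
```

```text
32.5 [-0.1  0.3  0.2] 0.397608322601135
shoulder z -0.005958887147929501 deck z -0.24473455784222833 tilt 1.2472727694361032 1629
fin top 25.654226165836658 ((-1.9474525451660156, 0.1418161392211914), (11.510554313659668, 29.885326385498047), 0.4591604769229889)
cover fin 15 [0.46601729 0.30986298 0.04260015]
```

View pics/w8.png

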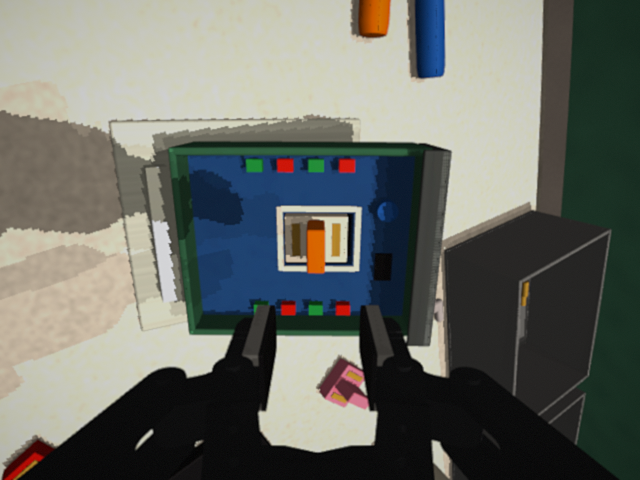

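The module is seated: shoulders within 0.3 mm of the deck, fin at (316,245), resting about 2 mm downslope, which is within its play. The cover's fin still stands on the mat where I released it. Handing in.

```bash
python3 -c "
from cell import bot
print(bot.finish_job())"
```

```text
the job is handed in; nothing more can be done
None
```

The job is handed in at about 32.5 s: the cover is released on the middle of the mat and the orange module is fully home in the pocket by my measurements, but the hand-in did not return a verdict.

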